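# Set a pedal stop screw to a setting block

### The job

Take the driver out of its wooden stand, seat it fully in the square socket of the pedal-stop screw and turn the screw clockwise until its foot just drags on the setting block: slid gently by its tab for about a centimetre, the block must move with a clear drag but not be clamped. Never screw the foot down hard. Finish with the block at rest still under the foot at that light drag, the driver left standing seated in the screw, and the other parts on the table undisturbed.

Things in the scene. Friction and masses are not known exactly. Their poses are not given: they have to be found in the camera images.
- bed: Dark steel plate fixed to the table, 275 x 100 mm, top 12 mm above the table. Origin on the table right below the screw axis; the plate reaches from -170 to +105 mm along its x. The block is pulled along -x. Two guide rails 8 mm high along x (from -40 to +40 mm), inner faces at y = -18 and +18 mm, leave the block 3 mm of play on each side.
- stop: Aluminium pedal-stop bracket fixed on the bed: a column (x = +72 to +98 mm) and an arm over the block (x = -34 to +97 mm, 44 mm wide, 72 to 96 mm high). Origin and axes as the bed's, but it stands up to 1 mm higher. It carries the captive stop screw, whose head turns in place and does not rise or sink; the round 20 mm foot below the arm goes down without turning.
- screw_socket (a point): Centre of the mouth of the square socket in the 34 mm square steel screw head (top face of the head, 114 to 115 mm above the table). z up along the screw axis; x and y lie along the socket's sides and turn with the screw. Socket 13.5 mm square, 16 mm deep, with a 2 mm chamfer.
- driver_grip (a point): Centre of the round black driver handle, 34 mm diameter, 45 mm high, standing upright (z up) in a 70 mm square, 22 mm high wooden stand fixed to the table; grip it from above at any yaw. x and y lie along the sides of the bit. Mass 0.18 kg.
- driver_tip (a point): Lower end of the driver's 12 mm square bit (lowest 4 mm only 9.5 mm square), 62.5 mm below driver_grip. The bit is 13 mm long below a 26 mm round shoulder; fully seated, the shoulder rests on the screw head and the tip is 13 mm below screw_socket; it then stands by itself. About 0.1 rad of play in the socket. In the stand it hangs 13 mm deep in the same way.
- block_center (a point): Centre of the aluminium setting block's body, 90 (x) x 30 (y) x 30 (z) mm, lying on the bed between the rails; the foot stands over it 15 mm nearer the tab. Friction coefficient 0.6 on bed and foot (within 10 percent), whole block 0.30 kg (within 15 percent): sliding it free takes about 1.8 N, and 1.8 N + 1.2 times the foot's press once the foot bears on it (about 7 to 8 N at the ideal setting).
- block_tab (a point): Point to pinch, hook or push on the block's upright tab of smooth white plastic (friction 0.25): 30 mm long in x, 14 mm thick in y, its top 14 mm above this point and 50 mm above the bed; 155 mm from the block's centre towards -x, joined to it by a neck 12 mm high and 16 mm wide. Axes as the block's. Pressing down or lifting here while sliding it changes the drag felt.
- cup: Bystander: paper drinking cup, rim 80 mm across, 100 mm high; origin under its centre.
- indicator: Bystander: round turn-signal lamp, 60 mm across and 45 mm high, lens up; origin under its centre.
- footpeg: Bystander: rubber-covered foot peg lying flat, 140 x 40 x 25 mm; origin under the rubber's centre.
- screw_axis (a point): Fixed point of the bracket at the centre of the top of the screw head. Clockwise turning seen from above lowers the foot 2.55 mm per rad. The foot starts 0.7 to 4.2 mm above the block, exact gap unknown. It is sprung: once touching, it presses 5 N more per mm (13 N per rad). A light drag is a press of 2 to 9 N, ideally 5; over 18 N is hard. The screw stays where left; it takes 0.1 Nm to turn.

How it is judged:
By the outcome, as a careful person would: the job done as asked, in the order asked, and still so for the second after the job is handed in, with the robot touching nothing.
It also fails if it takes over 72 s, if anything falls off the work surface, if the arm or the gripper's body presses on something with over 40 N, if the wrist force passes 120 N, or if a joint passes its speed limit or range.

### The arm

A 7-joint arm with a two-finger parallel gripper is mounted at the origin on the work surface. World frame = base frame: x ahead of the robot, y to its left, z up, the work surface at z = 0. Lengths are in m, angles in rad, forces in N, time in s.
With the tool pointing down it reaches from about 0.4 to 0.9 m from the base axis. Payload 5.6 kg.
Tool frame: the origin (TCP) lies at the very end of the fingers, on their centre line; the grasp point (between the pads) lies 19 mm behind it (manip.pinch_z is the distance from the TCP to the grasp point, in m); z points along the fingers, y is the direction in which the jaws open and shut (so a half turn about z gives the same grasp; the last joint's range is limited). The gripper opens to 92 mm and grips with 3 to 60 N. Pads are 20 mm wide; open, the fingers measure 128 mm over their backs; the gripper's body (75 mm by 189 mm) begins 69 mm behind the grasp point.
Start: joints at [1.065, 0.468, -0.012, 1.603, 0.006, 1.071, -0.056], TCP at [0.29, -0.582, 0.215] pointing down, gripper open.
Joint ranges: [-2.53, 2.53], [-0.31, 2.02], [-1.57, 1.55], [0.28, 2.44], [-1.29, 4.43], [0.15, 1.84], [-2.92, 2.92]. Speed limits (rad/s): [2.57, 2.57, 3.14, 3.14, 3.14, 3.14, 3.14].

### API

Orientations are given as [roll, pitch, yaw] about the fixed x, y, z axes, in that order (R = Rz(yaw) Ry(pitch) Rx(roll)).
In Python, from bench import sensors, cams, manip gives the robot as it stands. The module is installed in compiled form; this text tells all that it offers.
- The arm moves only by the tool arm_command, never from a script. Its argument "commands" is a list of rows, each a list of 6 numbers: the shift along the tool's x, y, z scaled (see below), then the turn, a rotation vector about the tool's x, y, z scaled (see below). A call has 1 to 20 rows; each row is the pose to reach, as a shift and turn from the pose measured when the call began, along the tool's axes at that moment; what a row does not reach only later rows make up. The controller multiplies each number of a shift by 80 mm and each number of a turn by 2 rad. A row lasts 1/10 s, in which the tool goes at most 50 mm and 8.59 degrees, less where a joint would pass 70% of its speed; a pose out of reach is approached as far as the arm can. A call with a number of a shift or a turn outside -1 to 1 is refused whole. A call with a gripper value outside its range is refused whole. "hand" is the opening, from 0 (shut) to 1 (fully open), set as the call begins (left out, the last holds). The fingers move at their own pace and stop on an object; "grip_force" is the grip in N (left out, the last holds). Time passes only in rows, so rows that repeat a pose let the fingers close. It gives the time, the measured TCP pose, the force and the opening at its end, in the units of the state.
- sensors.get_obs(): the state, without advancing time (a new reading comes with each control period).
- cams.snapshot(name): name is "scene" or "top"; returns the picture (420x560x3 uint8, blue, green, red); there is no depth.
- cams.camera_model(name): a dict with "fx", "fy", "cx", "cy" (pixels), "xyz" and "orientation" of the camera in the world. Camera axes: x right, y up, looking along -z (the intrinsics and any distortion apply to the point x, -y, -z); pixel columns grow to the right and rows downward; lengths in m; the calibration is good to about 2 mm. A picture is of the moment at which its call begins. camera_model takes no time and is no camera call.
- manip.close_job(): hands the job in, once; it reports no verdict.
The state is a dict: "t": time; "joints": joint angles; "qd": joint speeds; "effort": joint torques, N m; "position": TCP position; "eef_rot": TCP orientation; "wrist_force": force on the tool from outside, world axes, zero at the start; "torque": the same for the moment, N m; "finger_gap": finger opening in m.
Only numpy, scipy, OpenCV 4.12 (cv2) and the standard library are available. Lean on these libraries where they do the work, as an engineer would, in place of code of your own. Each camera call takes 0.05 s, during which the arm holds its last target.

## Working session

There is one attempt and no reset: what is moved stays moved. The work goes in short steps, Python scripts to look and compute and a tool call to move; the robot and the scene stay as the last step left them, time stands still between calls to the robot, and variables do not carry over. Pictures are saved under pics/ and viewed, and the job is handed in when it is done.

Besides the shell and the picture viewer there is one more tool, called after ">>>" by a JSON object that holds its "api" and its "payload". arm_command: Moves the arm, as the interface text tells. Its arguments: {"type":"object","properties":{"commands":{"type":"array"},"hand":{"type":"number"},"grip_force":{"type":"number"}},"required":["commands"]}

```bash
mkdir -p pics; python3 - <<'E'
from bench import sensors,cams,manip
import cv2
for n in("scene","top"):
    cv2.imwrite(f"pics/{n}0.png",cams.snapshot(n)); print(n,cams.camera_model(n))
o=sensors.get_obs(); print(o, manip.pinch_z)
E
```

```text
scene {'fx': 453.02840797565995, 'fy': 453.02840797565995, 'cx': 274.27853070641385, 'cy': 211.61048235119983, 'xyz': array([0.97775952, 0.51170051, 0.95142197]), 'orientation': array([6.39203606e-01, 2.03704503e-04, 2.52718656e+00])}
top {'fx': 471.3211533368981, 'fy': 471.3211533368981, 'cx': 281.5027031771849, 'cy': 215.55333102845896, 'xyz': array([0.47612803, 0.00180588, 0.97885703]), 'orientation': array([ 0.13238763, -0.0124272 , -1.57691534])}
{'t': 0.1, 'joints': array([ 1.06500544,  0.46829769, -0.01159627,  1.60352007,  0.00603458,
        1.07138759, -0.05630312]), 'qd': array([ 0.00067979, -0.00084359, -0.00052021, -0.00114934, -0.00080979,
        0.00042432,  0.00039431]), 'effort': array([ 4.60115243e-04, -5.21646631e+01, -1.25760984e-02, -2.44368696e+01,
       -5.67457115e-02,  1.40143439e-02,  8.17796604e-05]), 'position': array([ 0.28988694, -0.58119992,  0.21373478]), 'eef_rot': array([-3.14002035e+00,  1.47602675e-04,  4.62734102e-01]), 'wrist_force': array([-0.47706277, -0.27027836, -0.11330383]), 'torque': array([ 0.00879133,  0.03325466, -0.00527408]), 'finger_gap': 0.09152650604382856} 0.0187
```

View pics/scene0.png

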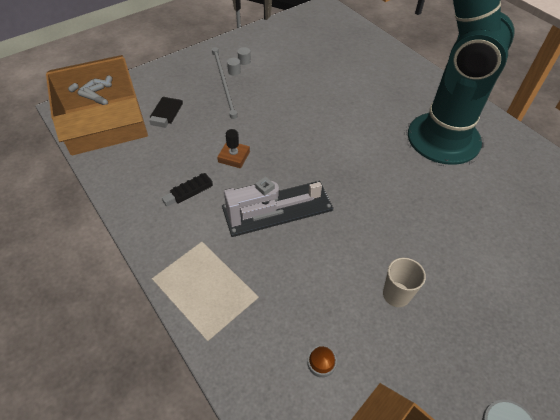

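View pics/top0.png

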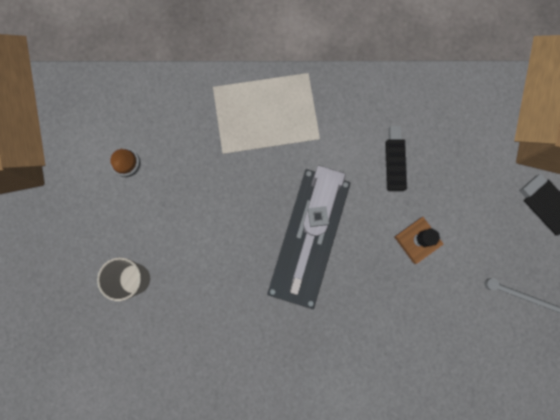

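The scene view shows the driver in its stand at about (233,145), the stop and bed at about (275,205), and the white tab at (315,190). In the top view the driver handle is at (428,238), the screw head at (318,216), and the tab at (297,285). I'll zoom in next.

```bash
cat > h.py <<'E'
import numpy as np,cv2
from scipy.spatial.transform import Rotation as R
from bench import sensors,cams,manip
def cm(n):
    c=cams.camera_model(n); return c,R.from_euler('xyz',c['orientation']).as_matrix()
def ray(n,u,v):
    c,M=cm(n); d=M@np.array([(u-c['cx'])/c['fx'],-(v-c['cy'])/c['fy'],-1.]); return c['xyz'],d
def onz(n,u,v,z):
    o,d=ray(n,u,v); return o+d*(z-o[2])/d[2]
def proj(n,p):
    c,M=cm(n); q=M.T@(np.asarray(p)-c['xyz']); return np.array([c['cx']-c['fx']*q[0]/q[2],c['cy']+c['fy']*q[1]/q[2]])
def tri(p1,p2):
    o1,d1=ray('scene',*p1);o2,d2=ray('top',*p2)
    A=np.c_[d1,-d2];s=np.linalg.lstsq(A,o2-o1,rcond=None)[0]
    a=o1+d1*s[0];b=o2+d2*s[1];return (a+b)/2,np.linalg.norm(a-b)
E
python3 - <<'E'
import cv2
def crop(n,x,y,w,h,k,o):
    im=cv2.imread(f'pics/{n}0.png')[y:y+h,x:x+w]; cv2.imwrite(o,cv2.resize(im,None,fx=k,fy=k,interpolation=cv2.INTER_CUBIC))
crop('top',260,160,100,150,4,'pics/c1.png')
crop('top',370,120,90,150,4,'pics/c2.png')
crop('scene',210,120,130,120,5,'pics/c3.png')
E
```

```text
(no output)
```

View pics/c1.png

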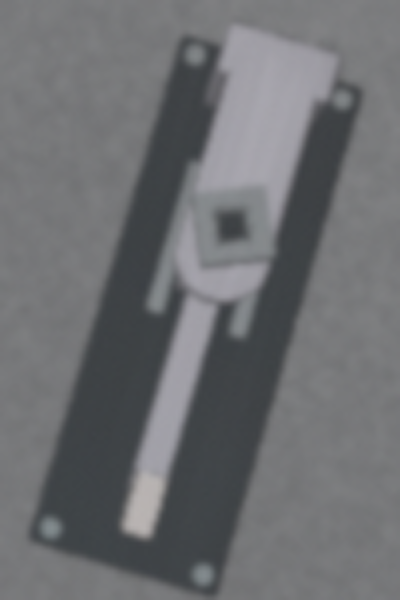

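View pics/c2.png

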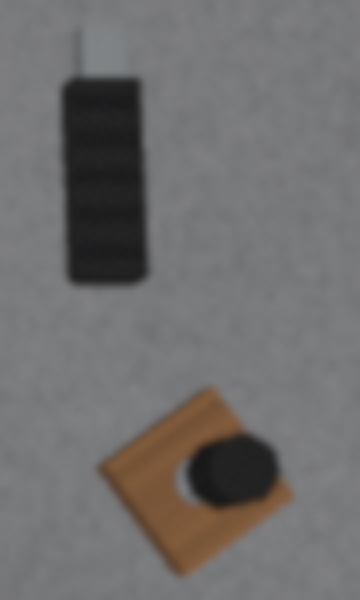

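View pics/c3.png

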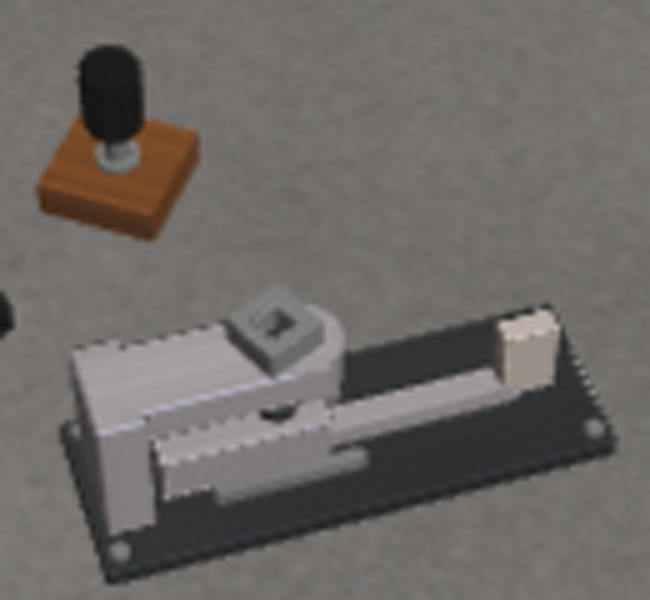

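```bash
python3 - <<'E'
from h import *
im=cv2.imread('pics/top0.png'); hsv=cv2.cvtColor(im,cv2.COLOR_BGR2HSV)
def roi(m,x,y,w,h):
    z=np.zeros_like(m); z[y:y+h,x:x+w]=m[y:y+h,x:x+w]; return z
def big(m): 
    c=max(cv2.findContours(m,0,cv2.CHAIN_APPROX_NONE)[0],key=cv2.contourArea); return c
for p in [(300,250),(317,216),(323,190),(297,287),(312,208),(306,235),(412,240),(430,238),(380,230)]: print(p,im[p[1],p[0]],hsv[p[1],p[0]])
wood=roi(cv2.inRange(hsv,(5,80,30),(25,255,255)),390,210,60,60)
c=big(wood);r=cv2.minAreaRect(c);b=cv2.boxPoints(r);print('wood',r)
P=np.array([onz('top',*q,0.022) for q in b]);print(P,np.linalg.norm(np.roll(P,-1,0)-P,axis=1),P.mean(0))
blk=roi(cv2.inRange(im,(0,0,0),(45,45,45)),405,215,40,40)
c=big(blk);x=cv2.boundingRect(c);print('blk',x,cv2.moments(c)['m10']/cv2.moments(c)['m00'],cv2.moments(c)['m01']/cv2.moments(c)['m00'])
g=cv2.cvtColor(im,cv2.COLOR_BGR2GRAY)
# bed: dark hull
bed=roi((g<75).astype(np.uint8)*255,262,160,98,152)
c=big(bed);h=cv2.convexHull(c);r=cv2.minAreaRect(h);b=cv2.boxPoints(r);print('bed',r)
P=np.array([onz('top',*q,0.012) for q in b]);print(P,np.linalg.norm(np.roll(P,-1,0)-P,axis=1),P.mean(0))
print('head',onz('top',317.6,216.1,.1145))
E
```

```text
(300, 250) [82 79 76] [105  19  82]
(317, 216) [69 66 62] [103  26  69]
(323, 190) [173 165 167] [128  12 173]
(297, 287) [176 178 182] [ 10   8 182]
(312, 208) [147 142 140] [111  12 147]
(306, 235) [133 127 127] [120  12 133]
(412, 240) [ 60  86 119] [ 13 126 119]
(430, 238) [33 34 34] [30  8 34]
(380, 230) [125 124 122] [100   6 125]
wood ((418.5600280761719, 240.0800323486328), (34.79999923706055, 34.799991607666016), 53.13010025024414)
[[ 0.55909596 -0.2407682   0.022     ]
 [ 0.60184843 -0.29980348  0.022     ]
 [ 0.54435226 -0.33996406  0.022     ]
 [ 0.50228706 -0.281092    0.022     ]] [0.0728899  0.07013331 0.07235607 0.06966534] [ 0.55189593 -0.29040693  0.022     ]
blk (418, 230, 21, 16) 427.7510460251046 237.46443514644352
bed ((308.76605224609375, 238.77984619140625), (47.316619873046875, 130.3601531982422), 16.699243545532227)
[[ 0.44394147  0.01857869  0.012     ]
 [ 0.70197078 -0.06055291  0.012     ]
 [ 0.67258573 -0.15509187  0.012     ]
 [ 0.41625942 -0.07281892  0.012     ]] [0.2698906  0.09900049 0.26920627 0.09549775] [ 0.55868935 -0.06747125  0.012     ]
head [ 0.58985284 -0.07648104  0.1145    ]
```

```bash
python3 - <<'E'
from h import *
T=lambda x,y,x0=260,y0=160,k=4:(x0+(x+.5)/k-.5,y0+(y+.5)/k-.5)
S=lambda x,y:T(x,y,210,120,5)
# bolts on bed
b=[onz('top',*T(*p),.0125) for p in [(194,54),(343,99),(51,527),(203,574)]]
for p in b: print(p)
b=np.array(b);d=(b[0]+b[1]-b[2]-b[3]);print('bed yaw',np.degrees(np.arctan2(d[1],d[0])),np.linalg.norm(b[0]-b[2]),np.linalg.norm(b[1]-b[3]))
# bed origin estimate from bolt mid: plate centre at x=-32.5
ux=d/np.linalg.norm(d);m=b.mean(0);print('centre',m,'origin',m+ux*.0325)
# scene bolts
b2=[onz('scene',*S(*p),.0125) for p in [(120,551),(593,428)]];print('scene bolts',b2)
# head corners
tc=[T(*p) for p in [(191,196),(266,185),(275,256),(203,267)]]
P=np.array([onz('top',*p,.1145) for p in tc]);print('head',P,P.mean(0),np.linalg.norm(np.roll(P,-1,0)-P,axis=1))
e=P[1]-P[0]+P[2]-P[3];print('head yaw',np.degrees(np.arctan2(e[1],e[0])));e=P[0]-P[3]+P[1]-P[2];print(np.degrees(np.arctan2(e[1],e[0])))
print('socket',tri(S(277,320),T(232,225)))
tabt=[T(*p) for p in [(137,471),(165,477),(150,538),(122,531)]]
P=np.array([onz('top',*p,.062) for p in tabt]);print('tab',P.mean(0),np.linalg.norm(np.roll(P,-1,0)-P,axis=1))
print('tab scene top', np.mean([onz('scene',*S(*p),.062) for p in [(498,321),(550,310),(558,325),(505,343)]],0))
# driver axis
A=onz('scene',*S(110,62),.094);print('handle top scene',A)
T2=lambda x,y:T(x,y,370,120)
print('handle top (top view guess)',onz('top',*T2(245,468),.094), 'tri',tri(S(110,62),T2(245,468)))
wc=[T2(*p) for p in [(212,386),(293,492),(180,577),(98,468)]]
P=np.array([onz('top',*p,.022) for p in wc]);print('stand',P,P.mean(0),np.linalg.norm(np.roll(P,-1,0)-P,axis=1))
for i in range(4):
  e=P[(i+1)%4]-P[i];print(np.degrees(np.arctan2(e[1],e[0])))
sc=[(85,110),(200,130),(157,215),(38,190)]
P=np.array([onz('scene',*S(*p),.022) for p in sc]);print('stand scene',P,P.mean(0),np.linalg.norm(np.roll(P,-1,0)-P,axis=1))
E
python3 - <<'E'
import cv2
im=cv2.imread('pics/top0.png')
cv2.imwrite('pics/d1.png',cv2.resize(im[200:230,302:334],None,fx=16,fy=16,interpolation=cv2.INTER_CUBIC))
im=cv2.imread('pics/scene0.png')
cv2.imwrite('pics/d2.png',cv2.resize(im[122:172,212:256],None,fx=12,fy=12,interpolation=cv2.INTER_CUBIC))
E
```

```text
[ 0.69417728 -0.06732205  0.0125    ]
[ 0.66990612 -0.14493038  0.0125    ]
[0.4499619  0.00843875 0.0125    ]
[ 0.42602244 -0.06822924  0.0125    ]
bed yaw -17.34664362782418 0.25569679585905236 0.255660547961766
centre [ 0.56001693 -0.06801073  0.0125    ] origin [ 0.59103878 -0.07770067  0.0125    ]
scene bolts [array([ 0.69169486, -0.0710581 ,  0.0125    ]), array([0.44860064, 0.00542607, 0.0125    ])]
head [[ 0.60392444 -0.05771982  0.1145    ]
 [ 0.60893845 -0.09264379  0.1145    ]
 [ 0.57573519 -0.09618941  0.1145    ]
 [ 0.57078164 -0.06281921  0.1145    ]] [ 0.58984493 -0.07734306  0.1145    ] [0.03528207 0.03339203 0.03373586 0.0335328 ]
head yaw -81.69628560404324
7.423916882799599
socket (array([ 0.5900878 , -0.07644989,  0.1170715 ]), np.float64(0.00042369702448087236))
tab [ 0.46186034 -0.0364585   0.062     ] [0.0138006  0.02995047 0.01384633 0.0294952 ]
tab scene top [ 0.46151421 -0.03881952  0.062     ]
handle top scene [ 0.54997253 -0.29578997  0.094     ]
handle top (top view guess) [ 0.55245612 -0.29205475  0.094     ] tri (array([ 0.55229202, -0.29065959,  0.09907144]), np.float64(0.0007628612726153759))
stand [[ 0.60100343 -0.30097232  0.022     ]
 [ 0.54626275 -0.33997023  0.022     ]
 [ 0.50343223 -0.28021579  0.022     ]
 [ 0.55904562 -0.24061258  0.022     ]] [ 0.55243601 -0.29044273  0.022     ] [0.06721145 0.07351902 0.06827344 0.07351025]
-144.53348223577078
125.63202777394113
35.45529300316084
-55.195712796548946
stand scene [[ 0.54693058 -0.33816734  0.022     ]
 [ 0.50153695 -0.28637014  0.022     ]
 [ 0.5573828  -0.24496065  0.022     ]
 [ 0.60165058 -0.29946274  0.022     ]] [ 0.55187523 -0.29224022  0.022     ] [0.06887331 0.06952341 0.07021478 0.0670248 ]
```

View pics/d1.png

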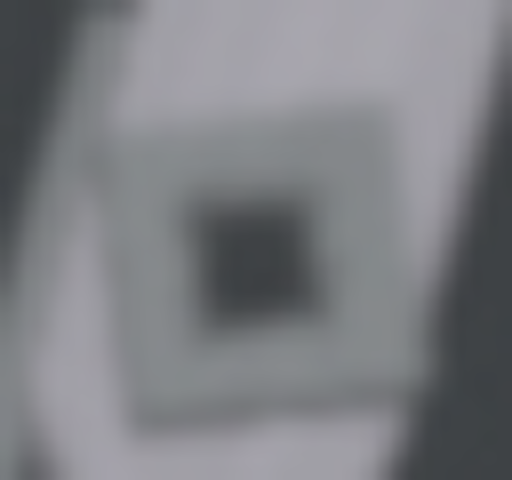

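View pics/d2.png

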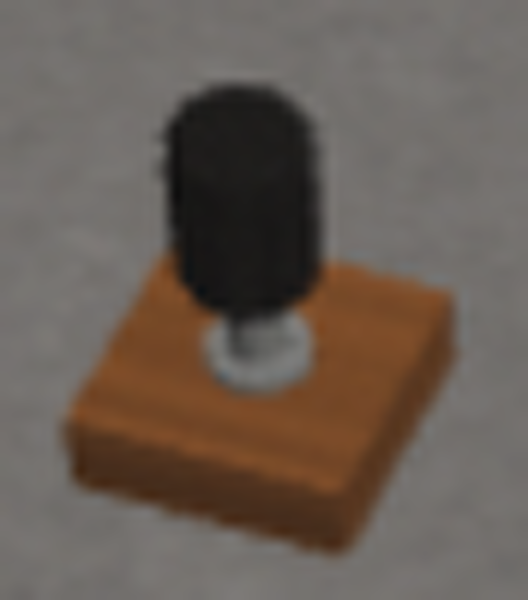

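```bash
cat >> h.py <<'E'
def plan(x,y,z,yaw_deg=None):
    o=sensors.get_obs();M=R.from_euler('xyz',o['eef_rot']).as_matrix();p=o['position']
    yaw=np.degrees(o['eef_rot'][2]); 
    if yaw_deg is None: yaw_deg=yaw
    d=M.T@(np.array([x,y,z])-p); Rt=R.from_euler('xyz',[np.pi,0,np.radians(yaw_deg)]).as_matrix()
    rv=R.from_matrix(M.T@Rt).as_rotvec()
    print('t',round(o['t'],2),'pos',p.round(4),'yaw',round(yaw,2),'gap',round(o['finger_gap'],4),'F',o['wrist_force'].round(2),'T',o['torque'].round(3),'q',o['joints'].round(2))
    print('shift',(d/.08).round(3),'turn',(rv/2).round(4))
E
python3 -c "
from h import *
plan(.552,-.2914,.215,120)"
```

```text
t 0.1 pos [ 0.2899 -0.5812  0.2137] yaw 26.51 gap 0.0915 F [-0.48 -0.27 -0.11] T [ 0.009  0.033 -0.005] q [ 1.07  0.47 -0.01  1.6   0.01  1.07 -0.06]
shift [ 4.549 -1.779 -0.014] turn [-7.000e-04 -6.000e-04 -8.158e-01]
```

>>> {"api": "arm_command", "payload": {"commands": [[0.6, -0.23, 0, 0, 0, 0], [0.98, -0.38, 0, 0, 0, 0]], "hand": 1}}

```text
t: 0.3
position: [0.3474, -0.5173, 0.213]
eef_rot: [-3.138, -0.001, 0.462]
wrist_force: [1.3, -0.1, 0.5]
finger_gap: 0.0917
```

>>> {"api": "arm_command", "payload": {"commands": [[0.6, -0.23, 0, 0, 0, 0], [0.98, -0.38, 0, 0, 0, 0]]}}

```text
t: 0.5
position: [0.4059, -0.4522, 0.2127]
eef_rot: [-3.137, -0.001, 0.464]
wrist_force: [0.9, 0.7, -0.1]
finger_gap: 0.0919
```

>>> {"api": "arm_command", "payload": {"commands": [[0.6, -0.23, 0, 0, 0, 0], [0.98, -0.38, 0, 0, 0, 0]]}}

```text
t: 0.7
position: [0.4641, -0.3871, 0.2126]
eef_rot: [-3.136, -0.002, 0.466]
wrist_force: [0.6, -0.7, -0.4]
finger_gap: 0.0923
```

>>> {"api": "arm_command", "payload": {"commands": [[0.6, -0.23, 0, 0, 0, 0], [0.98, -0.38, 0, 0, 0, 0]]}}

```text
t: 0.9
position: [0.5222, -0.3216, 0.2126]
eef_rot: [-3.135, -0.003, 0.468]
wrist_force: [0.0, -1.0, 0.4]
finger_gap: 0.092
```

```bash
cd .;python3 -c "
from h import *
plan(.552,-.2914,.2,120)"
```

```text
t 0.9 pos [ 0.5222 -0.3216  0.2126] yaw 26.83 gap 0.092 F [ 0.01 -1.03  0.44] T [-0.016 -0.051 -0.025] q [ 0.59  0.42 -0.12  1.69  0.05  1.04 -0.65]
shift [ 0.503 -0.168  0.16 ] turn [-0.0015 -0.0038 -0.8131]
```

>>> {"api": "arm_command", "payload": {"commands": [[0.5, -0.17, 0.16, 0, 0, -0.1], [0.5, -0.17, 0.16, 0, 0, -0.2], [0.5, -0.17, 0.16, 0, 0, -0.3], [0.5, -0.17, 0.16, 0, 0, -0.4], [0.5, -0.17, 0.16, 0, 0, -0.5], [0.5, -0.17, 0.16, 0, 0, -0.6], [0.5, -0.17, 0.16, 0, 0, -0.7], [0.5, -0.17, 0.16, 0, 0, -0.8], [0.5, -0.17, 0.16, 0, -0.003, -0.9], [0.5, -0.17, 0.16, 0, -0.003, -0.98]]}}

```text
t: 1.9
position: [0.5513, -0.2913, 0.1995]
eef_rot: [-3.142, -0.006, 1.972]
wrist_force: [-0.6, 0.5, 0.5]
finger_gap: 0.0918
```

```bash
cd .;python3 -c "
from h import *
plan(.552,-.2914,.115,160)"
```

```text
t 1.9 pos [ 0.5513 -0.2913  0.1995] yaw 113.0 gap 0.0918 F [-0.57  0.47  0.54] T [-0.066 -0.12   0.029] q [ 0.76  0.49 -0.45  1.66  0.23  1.05  0.65]
shift [-0.011  0.007  1.056] turn [ 0.0012 -0.0028 -0.4102]
```

>>> {"api": "arm_command", "payload": {"commands": [[0, 0.01, 0.2, 0.001, -0.003, -0.075], [0, 0.01, 0.4, 0.001, -0.003, -0.15], [0, 0.01, 0.6, 0.001, -0.003, -0.22], [0, 0.01, 0.8, 0.001, -0.003, -0.29], [-0.01, 0.01, 0.95, 0.001, -0.003, -0.36], [-0.01, 0.01, 0.95, 0.001, -0.003, -0.41], [-0.01, 0.01, 0.95, 0.001, -0.003, -0.41]]}}

```text
t: 2.6
position: [0.5516, -0.2912, 0.1224]
eef_rot: [3.14, -0.001, 2.792]
wrist_force: [0.6, 0.3, -0.7]
finger_gap: 0.0918
```

```bash
cd .;python3 - <<'E'
from h import *
plan(.552,-.2914,.0528,160)
cv2.imwrite('pics/s1.png',cams.snapshot('scene')[60:240,140:340].repeat(3,0).repeat(3,1))
cv2.imwrite('pics/t1.png',cams.snapshot('top')[160:310,340:500].repeat(4,0).repeat(4,1))
E
```

```text
t 2.6 pos [ 0.5516 -0.2912  0.1224] yaw 159.97 gap 0.0918 F [ 0.57  0.26 -0.66] T [ 0.029 -0.115 -0.051] q [ 0.86  0.61 -0.6   1.71  0.41  0.94  1.33]
shift [-0.007 -0.001  0.87 ] turn [ 0.0006 -0.0006 -0.0002]
```

View pics/s1.png

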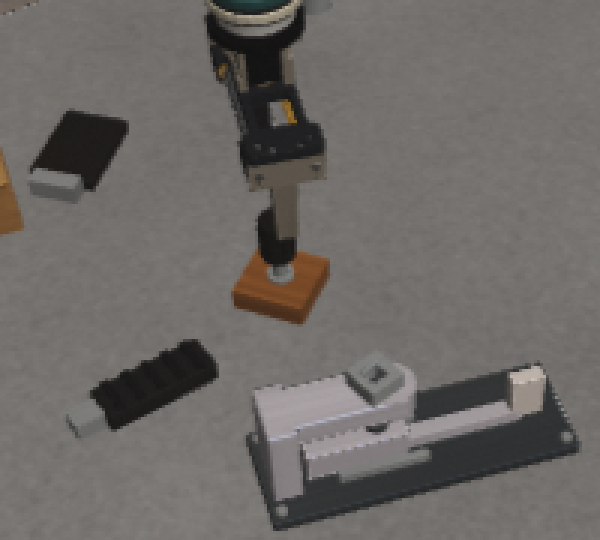

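View pics/t1.png

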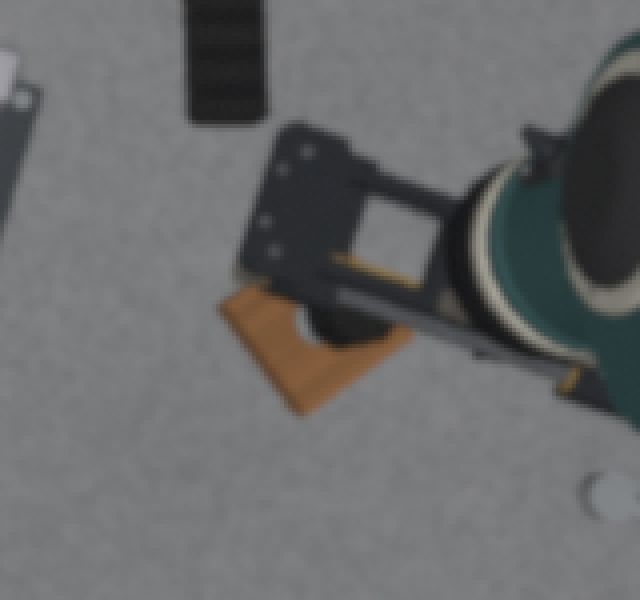

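The picture shows the fingers on either side of the handle, which sits at about (277,240) in the scene crop. I'll descend and grip.

>>> {"api": "arm_command", "payload": {"commands": [[0, 0, 0.4, 0, 0, 0], [0, 0, 0.75, 0, 0, 0], [0, 0, 0.87, 0, 0, 0], [0, 0, 0.87, 0, 0, 0]], "hand": 1}}

```text
t: 3.1
position: [0.5514, -0.2909, 0.0527]
eef_rot: [3.141, -0.002, 2.789]
wrist_force: [0.3, 0.4, -0.7]
finger_gap: 0.0915
```

>>> {"api": "arm_command", "payload": {"commands": [[0, 0, 0, 0, 0, 0], [0, 0, 0, 0, 0, 0], [0, 0, 0, 0, 0, 0], [0, 0, 0, 0, 0, 0], [0, 0, 0, 0, 0, 0], [0, 0, 0, 0, 0, 0]], "hand": 0, "grip_force": 30}}

```text
t: 3.7
position: [0.5515, -0.291, 0.053]
eef_rot: [3.141, -0.002, 2.789]
wrist_force: [0.5, -0.6, -0.3]
finger_gap: 0.046
```

>>> {"api": "arm_command", "payload": {"commands": [[0, 0, 0, 0, 0, 0], [0, 0, 0, 0, 0, 0], [0, 0, 0, 0, 0, 0], [0, 0, 0, 0, 0, 0]]}}

```text
t: 4.1
position: [0.5514, -0.2916, 0.0531]
eef_rot: [-3.141, -0.002, 2.788]
wrist_force: [-0.7, -1.5, 1.8]
finger_gap: 0.0336
```

>>> {"api": "arm_command", "payload": {"commands": [[0, 0, -0.1, 0, 0, 0], [0, 0, -0.25, 0, 0, 0], [0, 0, -0.6, 0, 0, 0], [0, 0, -1, 0, 0, 0], [0, 0, -1, 0, 0, 0]]}}

```text
t: 4.6
position: [0.5546, -0.2917, 0.1384]
eef_rot: [-3.141, 0.006, 2.789]
wrist_force: [0.9, -0.4, -1.9]
finger_gap: 0.0335
```

```bash
cd .;python3 - <<'E'
from h import *
plan(.590,-.0777,.195,159.97-27.6)
E
```

```text
t 4.6 pos [ 0.5546 -0.2917  0.1384] yaw 159.79 gap 0.0335 F [ 0.92 -0.44 -1.87] T [ 0.058 -0.177 -0.026] q [ 0.87  0.6  -0.6   1.7   0.4   0.96  1.33]
shift [ 0.505  2.663 -0.712] turn [0.0006 0.0032 0.2393]
```

>>> {"api": "arm_command", "payload": {"commands": [[0.1, 0.4, -0.4, 0, 0, 0], [0.2, 0.9, -0.72, 0, 0, 0]]}}

```text
t: 4.8
position: [0.5636, -0.2193, 0.1967]
eef_rot: [-3.141, 0.006, 2.785]
wrist_force: [0.8, 0.5, -1.9]
finger_gap: 0.0336
```

>>> {"api": "arm_command", "payload": {"commands": [[0.1, 0.5, 0, 0, 0, 0], [0.2, 0.95, 0, 0, 0, 0]]}}

```text
t: 5.0
position: [0.5754, -0.1401, 0.1977]
eef_rot: [3.141, 0.008, 2.785]
wrist_force: [-0.5, -0.4, -1.4]
finger_gap: 0.0335
```

```bash
cd .;python3 - <<'E'
from h import *
plan(.590,-.0777,.195,159.97-27.6)
E
```

```text
t 5.0 pos [ 0.5754 -0.1401  0.1977] yaw 159.59 gap 0.0335 F [-0.54 -0.36 -1.38] T [ 0.051 -0.143  0.006] q [ 0.69  0.48 -0.67  1.74  0.34  1.03  1.11]
shift [0.102 0.795 0.033] turn [0.001  0.0037 0.2376]
```

>>> {"api": "arm_command", "payload": {"commands": [[0.08, 0.5, 0.03, 0, 0.003, 0.07], [0.1, 0.79, 0.03, 0.001, 0.004, 0.14], [0.1, 0.79, 0.03, 0.001, 0.004, 0.21], [0.1, 0.79, 0.03, 0.001, 0.004, 0.238], [0.1, 0.79, 0.03, 0.001, 0.004, 0.238]]}}

```text
t: 5.5
position: [0.5895, -0.0772, 0.195]
eef_rot: [-3.141, -0.001, 2.311]
wrist_force: [-0.4, 0.0, -1.4]
finger_gap: 0.034
```

```bash
cd .;python3 - <<'E'
from h import *
plan(.590,-.0777,.195,159.97-27.6)
a=cams.snapshot('scene');b=cams.snapshot('top');cv2.imwrite('pics/s2f.png',a);cv2.imwrite('pics/t2f.png',b)
cv2.imwrite('pics/s2.png',cv2.resize(a[110:230,210:330],None,fx=5,fy=5,interpolation=2))
cv2.imwrite('pics/t2.png',cv2.resize(b[160:280,260:380],None,fx=5,fy=5,interpolation=2))
E
```

```text
t 5.5 pos [ 0.5895 -0.0772  0.195 ] yaw 132.39 gap 0.034 F [-0.4   0.02 -1.38] T [-0.001 -0.135  0.036] q [ 0.51  0.47 -0.57  1.73  0.29  1.03  0.57]
shift [-0.009  0.    -0.   ] turn [-0.0004 -0.0007  0.0002]
```

View pics/s2.png

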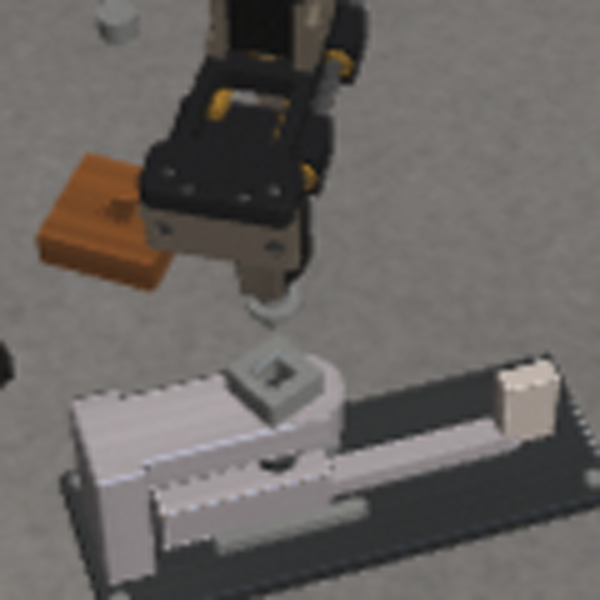

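View pics/t2.png

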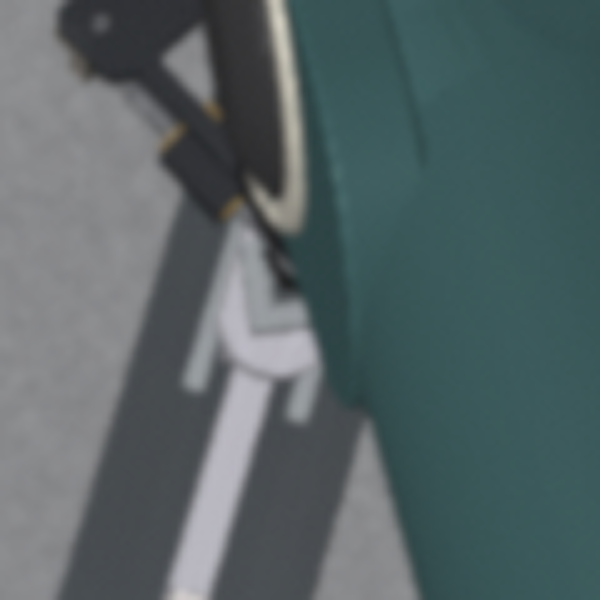

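```bash
cd .;python3 - <<'E'
from h import *
T=lambda p:((p-np.array([210,110])+.5)*5-.5).round(1)
for p in [(.5895,-.0772,.166),(.5895,-.0772,.164),(.59,-.0777,.1145),(.5895,-.0772,.151)]: print(p,T(proj('scene',p)))
for dx,dy in[(.013,0),(0,.013),(-.013,0),(0,-.013)]: print(T(proj('scene',(.5895+dx,-.0772+dy,.164))))
a=cv2.imread('pics/s2f.png')
cv2.imwrite('pics/s2z.png',cv2.resize(a[155:200,250:285],None,fx=16,fy=13,interpolation=2))
E
```

```text
(0.5895, -0.0772, 0.166) [275.8 300.4]
(0.5895, -0.0772, 0.164) [275.9 303.3]
(0.59, -0.0777, 0.1145) [276.2 371.8]
(0.5895, -0.0772, 0.151) [276.4 321.8]
[252.7 315.4]
[291.8 320.5]
[298.9 291.3]
[260.1 286.3]
```

View pics/s2z.png

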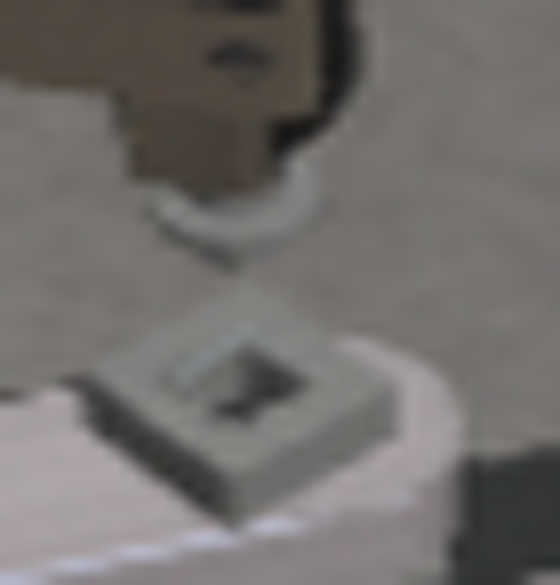

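>>> {"api": "arm_command", "payload": {"commands": [[0, 0, 0.2, 0, 0, 0], [0, 0, 0.4, 0, 0, 0], [0, 0, 0.43, 0, 0, 0], [0, 0, 0.46, 0, 0, 0], [0, 0, 0.48, 0, 0, 0], [0, 0, 0.5, 0, 0, 0]]}}

```text
t: 6.2
position: [0.5898, -0.0777, 0.1552]
eef_rot: [-3.142, -0.001, 2.311]
wrist_force: [0.2, 0.5, -1.8]
finger_gap: 0.0336
```

>>> {"api": "arm_command", "payload": {"commands": [[0, 0, 0.02, 0, 0, 0], [0, 0, 0.04, 0, 0, 0], [0, 0, 0.05, 0, 0, 0]]}}

```text
t: 6.5
position: [0.5899, -0.0778, 0.1512]
eef_rot: [3.142, -0.001, 2.311]
wrist_force: [0.7, 0.6, -2.2]
finger_gap: 0.0342
```

>>> {"api": "arm_command", "payload": {"commands": [[0, 0, 0.02, 0, 0, 0], [0, 0, 0.04, 0, 0, 0], [0, 0, 0.05, 0, 0, 0]]}}

```text
t: 6.8
position: [0.5898, -0.0778, 0.147]
eef_rot: [-3.142, -0.001, 2.311]
wrist_force: [0.2, -0.4, -1.2]
finger_gap: 0.0336
```

>>> {"api": "arm_command", "payload": {"commands": [[0, 0, 0.015, 0, 0, 0], [0, 0, 0.03, 0, 0, 0], [0, 0, 0.035, 0, 0, 0]]}}

```text
t: 7.1
position: [0.59, -0.0778, 0.1454]
eef_rot: [-3.141, -0.0, 2.311]
wrist_force: [-4.1, 0.1, 8.8]
finger_gap: 0.0336
```

```bash
cd .;python3 - <<'E'
from h import *
plan(.590,-.0777,.145,132.4)
E
```

```text
t 7.1 pos [ 0.59   -0.0778  0.1454] yaw 132.43 gap 0.0336 F [-4.14  0.12  8.8 ] T [-0.061  0.747  0.006] q [ 0.49  0.53 -0.55  1.77  0.33  0.94  0.54]
shift [0.001 0.001 0.005] turn [-0.0001 -0.      0.0002]
```

>>> {"api": "arm_command", "payload": {"commands": [[0, 0, 0, 0, 0, 0.05], [0, 0, 0, 0, 0, 0.1], [0, 0, 0, 0, 0, 0.15], [0, 0, 0, 0, 0, 0.2]]}}

```text
t: 7.5
position: [0.5899, -0.0773, 0.1455]
eef_rot: [-3.141, -0.0, 1.908]
wrist_force: [-0.9, 0.8, 0.1]
finger_gap: 0.0331
```

```bash
cd .;python3 - <<'E'
from h import *
plan(.590,-.0777,.145,132.4)
E
```

```text
t 7.5 pos [ 0.5899 -0.0773  0.1455] yaw 109.3 gap 0.0331 F [-0.88  0.77  0.08] T [0.144 0.05  0.06 ] q [ 0.42  0.51 -0.46  1.78  0.27  0.92  0.19]
shift [-0.005 -0.     0.007] turn [-1.000e-04 -2.000e-04 -2.015e-01]
```

>>> {"api": "arm_command", "payload": {"commands": [[0, 0, 0, 0, 0, 0.05], [0, 0, 0, 0, 0, 0.1], [0, 0, 0, 0, 0, 0.15], [0, 0, 0, 0, 0, 0.2]]}}

```text
t: 7.9
position: [0.5904, -0.0773, 0.1456]
eef_rot: [3.141, -0.0, 1.504]
wrist_force: [0.9, -0.2, -2.1]
finger_gap: 0.0332
```

```bash
cd .;python3 - <<'E'
from h import *
plan(.590,-.0777,.145,132.4)
a=cams.snapshot('scene');b=cams.snapshot('top');cv2.imwrite('pics/s3f.png',a)
cv2.imwrite('pics/s3.png',cv2.resize(a[110:230,210:330],None,fx=5,fy=5,interpolation=2))
E
```

```text
t 7.9 pos [ 0.5904 -0.0773  0.1456] yaw 86.18 gap 0.0332 F [ 0.88 -0.16 -2.13] T [-0.14  -0.387  0.161] q [ 0.36  0.49 -0.37  1.78  0.22  0.91 -0.17]
shift [-0.005 -0.004  0.007] turn [ 4.000e-04  1.000e-04 -4.033e-01]
```

View pics/s3.png

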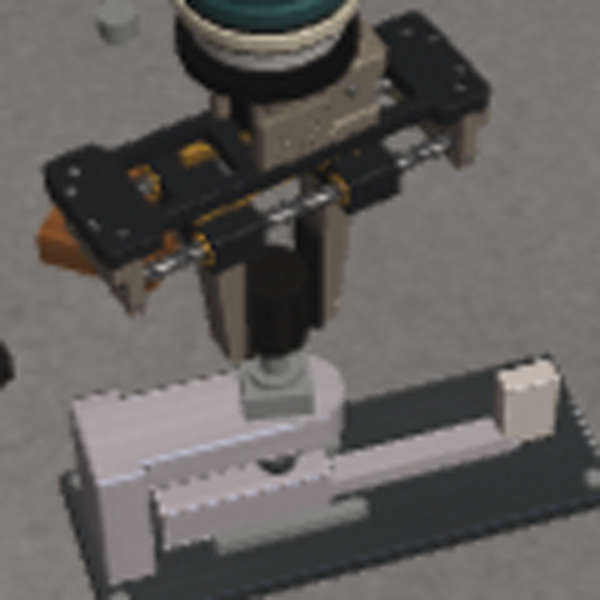

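The scene view shows the driver seated: the shoulder sits on the head at (280,370), and the head has turned about 45°. I'll let go and rise.

>>> {"api": "arm_command", "payload": {"commands": [[0, 0, 0, 0, 0, 0], [0, 0, 0, 0, 0, 0], [0, 0, 0, 0, 0, 0]], "hand": 0.6}}

```text
t: 8.3
position: [0.5904, -0.0773, 0.1458]
eef_rot: [3.141, -0.0, 1.509]
wrist_force: [-0.5, 1.2, 0.7]
finger_gap: 0.0545
```

>>> {"api": "arm_command", "payload": {"commands": [[0, 0, -0.3, 0, 0, 0], [0, 0, -0.7, 0, 0, 0], [0, 0, -0.75, 0, 0, 0]]}}

```text
t: 8.6
position: [0.5926, -0.0772, 0.2097]
eef_rot: [3.134, 0.0, 1.509]
wrist_force: [1.5, -0.1, 0.2]
finger_gap: 0.0553
```

```bash
cd .;python3 - <<'E'
from h import *
plan(.4617,-.0376,.12,162.65)
E
```

```text
t 8.6 pos [ 0.5926 -0.0772  0.2097] yaw 86.48 gap 0.0553 F [ 1.5  -0.06  0.21] T [ 0.007 -0.094 -0.034] q [ 0.37  0.42 -0.39  1.73  0.18  1.03 -0.14]
shift [ 0.394 -1.672  1.108] turn [ 0.003   0.0025 -0.6647]
```

>>> {"api": "arm_command", "payload": {"commands": [[0.1, -0.5, 0, 0.003, 0, -0.07], [0.22, -0.97, 0, 0.003, 0, -0.14], [0.22, -0.97, 0, 0.003, 0, -0.21]], "hand": 0.5}}

```text
t: 8.9
position: [0.5116, -0.0533, 0.2083]
eef_rot: [-3.138, 0.001, 1.938]
wrist_force: [0.4, 0.1, 0.4]
finger_gap: 0.0461
```

```bash
cd .;python3 - <<'E'
from h import *
plan(.4617,-.0376,.12,162.65)
E
```

```text
t 8.9 pos [ 0.5116 -0.0533  0.2083] yaw 111.05 gap 0.0461 F [0.35 0.15 0.38] T [-0.035 -0.153  0.028] q [ 0.46  0.3  -0.5   1.91  0.17  0.98  0.25]
shift [ 0.409 -0.507  1.105] turn [-1.900e-03 -2.000e-04 -4.503e-01]
```

>>> {"api": "arm_command", "payload": {"commands": [[0.2, -0.3, 0.1, 0, 0, -0.07], [0.41, -0.51, 0.4, -0.002, 0, -0.14], [0.41, -0.51, 0.8, -0.002, 0, -0.21], [0.41, -0.51, 0.95, -0.002, 0, -0.28], [0.41, -0.51, 0.95, -0.002, 0, -0.35], [0.41, -0.51, 0.95, -0.002, 0, -0.42], [0.41, -0.51, 0.95, -0.002, 0, -0.45]]}}

```text
t: 9.6
position: [0.4611, -0.0375, 0.1319]
eef_rot: [3.141, -0.001, 2.843]
wrist_force: [-0.9, -0.5, 0.3]
finger_gap: 0.0459
```

```bash
cd .;python3 - <<'E'
from h import *
plan(.4617,-.0376,.031,162.65)
a=cams.snapshot('scene');b=cams.snapshot('top');cv2.imwrite('pics/s4f.png',a);cv2.imwrite('pics/t4f.png',b)
cv2.imwrite('pics/s4.png',cv2.resize(a[110:230,220:380],None,fx=5,fy=5,interpolation=2))
cv2.imwrite('pics/t4.png',cv2.resize(b[170:310,250:370],None,fx=4,fy=4,interpolation=2))
E
```

```text
t 9.6 pos [ 0.4611 -0.0375  0.1319] yaw 162.88 gap 0.0459 F [-0.93 -0.53  0.28] T [ 0.011 -0.17  -0.041] q [ 0.58  0.36 -0.67  2.09  0.31  0.8   1.  ]
shift [-9.000e-03  1.000e-03  1.261e+00] turn [ 0.0002 -0.0006  0.002 ]
```

View pics/s4.png

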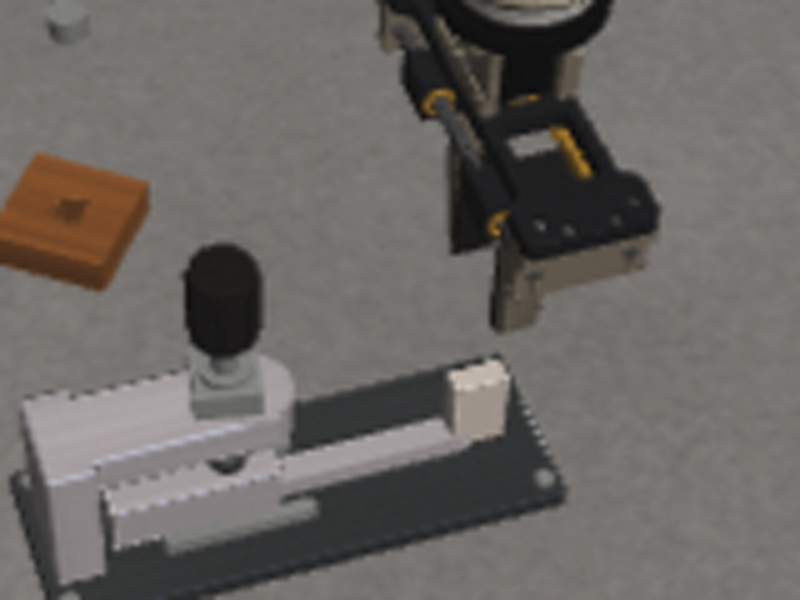

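View pics/t4.png

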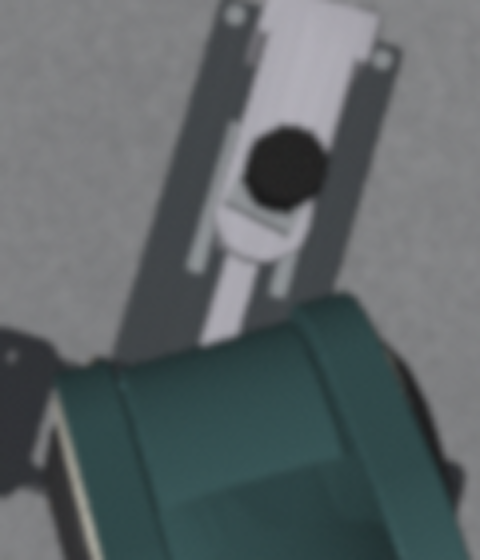

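The driver stands seated and upright, with its handle at (222,300) in the scene crop. The fingers are above the tab, so I'll descend.

>>> {"api": "arm_command", "payload": {"commands": [[0, 0, 0.5, 0, 0, 0], [-0.01, 0, 0.93, 0, 0, 0], [-0.01, 0, 0.93, 0, 0, 0]]}}

```text
t: 10.0
position: [0.4585, -0.0377, 0.0544]
eef_rot: [-3.141, -0.009, 2.837]
wrist_force: [-0.1, -0.6, -0.6]
finger_gap: 0.046
```

>>> {"api": "arm_command", "payload": {"commands": [[0, 0, 0.2, 0, 0, 0], [0, 0, 0.31, 0, 0, 0], [0, 0, 0.31, 0, 0, 0]]}}

```text
t: 10.3
position: [0.4582, -0.0376, 0.0297]
eef_rot: [-3.141, -0.009, 2.837]
wrist_force: [0.7, -0.1, 1.2]
finger_gap: 0.0455
```

```bash
cd .;python3 - <<'E'
from h import *
plan(.4617,-.0376,.031,162.65)
E
```

```text
t 10.3 pos [ 0.4582 -0.0376  0.0297] yaw 162.56 gap 0.0455 F [ 0.7  -0.07  1.24] T [ 0.024 -0.161  0.041] q [ 0.46  0.53 -0.54  2.14  0.48  0.59  0.84]
shift [-0.041  0.013 -0.017] turn [-0.0005 -0.0047 -0.0008]
```

>>> {"api": "arm_command", "payload": {"commands": [[-0.03, 0.01, -0.017, 0, -0.005, 0], [-0.03, 0.01, -0.017, 0, -0.005, 0]], "hand": 0.25, "grip_force": 30}}

```text
t: 10.5
position: [0.4618, -0.0375, 0.0322]
eef_rot: [-3.141, 0.003, 2.837]
wrist_force: [0.3, -0.4, 0.6]
finger_gap: 0.0318
```

>>> {"api": "arm_command", "payload": {"commands": [[0, 0, 0, 0, 0, 0], [0, 0, 0, 0, 0, 0], [0, 0, 0, 0, 0, 0], [0, 0, 0, 0, 0, 0]], "hand": 0}}

```text
t: 10.9
position: [0.4623, -0.0377, 0.0328]
eef_rot: [-3.141, 0.004, 2.837]
wrist_force: [-1.5, 0.3, 6.6]
finger_gap: 0.0139
```

```bash
cd .;python3 - <<'E'
from h import *
plan(.4617,-.0376,.031,162.65)
E
```

```text
t 10.9 pos [ 0.4623 -0.0377  0.0328] yaw 162.54 gap 0.0139 F [-1.46  0.29  6.62] T [-0.134  0.086 -0.134] q [ 0.46  0.53 -0.54  2.14  0.49  0.59  0.83]
shift [ 0.007 -0.001  0.023] turn [-0.0004  0.0021 -0.001 ]
```

>>> {"api": "arm_command", "payload": {"commands": [[0, 0, -0.006, 0, 0, 0], [0, 0, -0.006, 0, 0, 0]]}}

```text
t: 11.1
position: [0.462, -0.0378, 0.0332]
eef_rot: [-3.141, 0.004, 2.837]
wrist_force: [0.2, 0.1, -1.2]
finger_gap: 0.0139
```

```bash
cd .;python3 - <<'E'
from h import *
plan(.4617,-.0376,.031,162.65)
E
```

```text
t 11.1 pos [ 0.462  -0.0378  0.0332] yaw 162.53 gap 0.0139 F [ 0.2  0.1 -1.2] T [ 0.05  -0.142 -0.018] q [ 0.46  0.52 -0.54  2.14  0.49  0.59  0.84]
shift [0.004 0.001 0.027] turn [-0.0005  0.0018 -0.001 ]
```

>>> {"api": "arm_command", "payload": {"commands": [[0.01, 0, 0, 0, 0, 0], [0.02, 0, 0, 0, 0, 0], [0.03, 0, 0, 0, 0, 0], [0.04, 0, 0, 0, 0, 0]]}}

```text
t: 11.5
position: [0.4588, -0.0367, 0.0331]
eef_rot: [-3.141, 0.004, 2.837]
wrist_force: [0.3, -0.6, -1.8]
finger_gap: 0.014
```

```bash
cd .;cat >>h.py <<'E'
def feel():
    o=sensors.get_obs();M=R.from_euler('xyz',o['eef_rot']).as_matrix()
    print('t',round(o['t'],2),o['position'].round(4),'Ftool',(M.T@o['wrist_force']).round(2),'Tw',o['torque'].round(3))
E
python3 -c "
from h import *
feel()"
```

```text
t 11.5 [ 0.4588 -0.0367  0.0331] Ftool [-0.42 -0.45  1.76] Tw [ 0.069 -0.145  0.011]
```

>>> {"api": "arm_command", "payload": {"commands": [[0.01, 0, 0, 0, 0, 0], [0.02, 0, 0, 0, 0, 0], [0.03, 0, 0, 0, 0, 0], [0.04, 0, 0, 0, 0, 0]]}}

```text
t: 11.9
position: [0.4557, -0.0358, 0.0331]
eef_rot: [-3.141, 0.004, 2.837]
wrist_force: [-0.1, 0.2, -1.8]
finger_gap: 0.0136
```

```bash
cd .;
python3 -c "
from h import *
feel()"
```

```text
t 11.9 [ 0.4557 -0.0358  0.0331] Ftool [0.12 0.16 1.8 ] Tw [ 0.003 -0.209 -0.017]
```

>>> {"api": "arm_command", "payload": {"commands": [[-0.02, 0, 0, 0, 0, 0], [-0.04, 0, 0, 0, 0, 0], [-0.06, 0, 0, 0, 0, 0], [-0.08, 0, 0, 0, 0, 0]]}}

```text
t: 12.3
position: [0.4619, -0.0377, 0.0331]
eef_rot: [-3.141, 0.003, 2.837]
wrist_force: [-0.6, 0.5, -0.9]
finger_gap: 0.0139
```

```bash
cd .;
python3 -c "
from h import *
feel()"
```

```text
t 12.3 [ 0.4619 -0.0377  0.0331] Ftool [0.74 0.33 0.91] Tw [0.108 0.    0.01 ]
```

>>> {"api": "arm_command", "payload": {"commands": [[0, 0, 0, 0, 0, 0], [0, 0, 0, 0, 0, 0]], "hand": 0.5}}

```text
t: 12.5
position: [0.4623, -0.0378, 0.0332]
eef_rot: [-3.141, 0.004, 2.837]
wrist_force: [0.2, -0.1, -0.9]
finger_gap: 0.0276
```

>>> {"api": "arm_command", "payload": {"commands": [[0, 0, -0.4, 0, 0, 0], [0, 0, -0.98, 0, 0, 0], [0, 0, -0.98, 0, 0, 0]]}}

```text
t: 12.8
position: [0.4658, -0.0374, 0.1162]
eef_rot: [3.141, 0.013, 2.837]
wrist_force: [0.2, -0.2, 0.5]
finger_gap: 0.0458
```

```bash
cd .;
python3 -c "
from h import *
plan(.590,-.0773,.21,130)"
```

```text
t 12.8 pos [ 0.4658 -0.0374  0.1162] yaw 162.54 gap 0.0458 F [ 0.21 -0.21  0.46] T [ 0.059 -0.2   -0.025] q [ 0.56  0.38 -0.65  2.1   0.35  0.75  0.96]
shift [-1.646 -0.009 -1.151] turn [0.0022 0.0063 0.284 ]
```

>>> {"api": "arm_command", "payload": {"commands": [[0, 0, -0.5, 0, 0.003, 0], [-0.3, 0, -0.98, 0, 0.006, 0], [-0.8, 0, -0.98, 0, 0.006, 0]]}}

```text
t: 13.1
position: [0.5284, -0.0564, 0.2007]
eef_rot: [3.142, 0.01, 2.838]
wrist_force: [0.2, 0.8, 0.5]
finger_gap: 0.0459
```

>>> {"api": "arm_command", "payload": {"commands": [[-0.5, 0, -0.15, 0, 0, 0], [-0.9, 0, -0.15, 0, 0, 0]]}}

```text
t: 13.3
position: [0.6001, -0.079, 0.2153]
eef_rot: [3.141, 0.014, 2.836]
wrist_force: [0.2, -0.1, 0.5]
finger_gap: 0.0457
```

```bash
cd .;
python3 -c "
from h import *
plan(.590,-.0773,.2,162.5)"
```

```text
t 13.3 pos [ 0.6001 -0.079   0.2153] yaw 162.52 gap 0.0457 F [ 0.17 -0.11  0.48] T [ 0.04  -0.147  0.018] q [ 0.56  0.47 -0.65  1.7   0.33  1.07  1.07]
shift [ 0.129 -0.017  0.189] turn [0.0001 0.0072 0.0001]
```

>>> {"api": "arm_command", "payload": {"commands": [[0.13, -0.02, 0.15, 0, 0.007, 0], [0.13, -0.02, 0.15, 0, 0.007, 0]], "hand": 0.6}}

```text
t: 13.5
position: [0.5879, -0.0774, 0.2006]
eef_rot: [-3.141, -0.004, 2.836]
wrist_force: [-1.3, -0.5, 0.3]
finger_gap: 0.0551
```

```bash
cd .;
python3 -c "
from h import *
plan(.590,-.0773,.1458,162.5)"
```

```text
t 13.5 pos [ 0.5879 -0.0774  0.2006] yaw 162.51 gap 0.0551 F [-1.32 -0.48  0.29] T [ 0.035 -0.123  0.011] q [ 0.56  0.48 -0.65  1.72  0.33  1.05  1.07]
shift [-0.027  0.009  0.685] turn [-0.0002 -0.0022  0.0001]
```

>>> {"api": "arm_command", "payload": {"commands": [[-0.027, 0.01, 0.3, 0, -0.002, 0], [-0.027, 0.01, 0.6, 0, -0.002, 0], [-0.027, 0.01, 0.68, 0, -0.002, 0], [-0.027, 0.01, 0.68, 0, -0.002, 0]]}}

```text
t: 13.9
position: [0.5886, -0.0769, 0.1454]
eef_rot: [-3.141, -0.003, 2.837]
wrist_force: [0.6, 0.1, 0.5]
finger_gap: 0.0551
```

>>> {"api": "arm_command", "payload": {"commands": [[0, 0, 0, 0, 0, 0], [0, 0, 0, 0, 0, 0], [0, 0, 0, 0, 0, 0], [0, 0, 0, 0, 0, 0], [0, 0, 0, 0, 0, 0]], "hand": 0}}

```text
t: 14.4
position: [0.5891, -0.0775, 0.1465]
eef_rot: [-3.14, -0.001, 2.837]
wrist_force: [-1.8, -1.7, 6.3]
finger_gap: 0.0336
```

```bash
cd .;
python3 -c "
from h import *
plan(.590,-.0773,.1458,162.5)"
```

```text
t 14.4 pos [ 0.5891 -0.0775  0.1465] yaw 162.52 gap 0.0336 F [-1.82 -1.65  6.31] T [-0.419  0.241  0.083] q [ 0.54  0.54 -0.62  1.77  0.38  0.95  1.03]
shift [-0.01   0.006  0.008] turn [-0.0008 -0.0007  0.0002]
```

>>> {"api": "arm_command", "payload": {"commands": [[0, 0, 0, 0, 0, 0.06], [0, 0, 0, 0, 0, 0.12], [0, 0, 0, 0, 0, 0.18], [0, 0, 0, 0, 0, 0.24], [0, 0, 0, 0, 0, 0.25]]}}

```text
t: 14.9
position: [0.5895, -0.0772, 0.1466]
eef_rot: [-3.14, 0.0, 2.336]
wrist_force: [0.1, -0.5, 0.0]
finger_gap: 0.0333
```

```bash
cd .;
python3 -c "
from h import *
plan(.590,-.0773,.21,162.5)"
```

```text
t 14.9 pos [ 0.5895 -0.0772  0.1466] yaw 133.83 gap 0.0333 F [ 0.08 -0.54  0.03] T [-0.143 -0.395  0.133] q [ 0.46  0.51 -0.5   1.78  0.3   0.93  0.59]
shift [-0.005  0.003 -0.793] turn [-0.0007  0.     -0.2502]
```

>>> {"api": "arm_command", "payload": {"commands": [[0, 0, 0, 0, 0, 0], [0, 0, 0, 0, 0, 0], [0, 0, 0, 0, 0, 0]], "hand": 0.6}}

```text
t: 15.2
position: [0.5893, -0.0771, 0.1464]
eef_rot: [-3.14, -0.0, 2.337]
wrist_force: [1.0, 0.9, -0.5]
finger_gap: 0.0545
```

```bash
cd .;
python3 -c "
from h import *
plan(.590,-.0773,.21,162.5)"
```

```text
t 15.2 pos [ 0.5893 -0.0771  0.1464] yaw 133.9 gap 0.0545 F [ 1.04  0.87 -0.45] T [-0.01  -0.137  0.064] q [ 0.46  0.51 -0.51  1.78  0.3   0.93  0.59]
shift [-0.008  0.003 -0.794] turn [-6.000e-04 -2.000e-04 -2.496e-01]
```

Rising, turning the wrist back to 162.5°, then over to the tab.

>>> {"api": "arm_command", "payload": {"commands": [[0, 0, -0.3, 0, 0, 0], [0, 0, -0.65, 0, 0, -0.04], [0, 0, -0.7, 0, 0, -0.11], [0, 0, -0.7, 0, 0, -0.18], [0, 0, -0.7, 0, 0, -0.25]], "hand": 0.5}}

```text
t: 15.7
position: [0.5894, -0.0771, 0.2028]
eef_rot: [-3.141, -0.0, 2.843]
wrist_force: [-0.3, -0.3, 0.6]
finger_gap: 0.0457
```

```bash
cd .;
python3 -c "
from h import *
plan(.4617,-.0376,.12,162.65)"
```

```text
t 15.7 pos [ 0.5894 -0.0771  0.2028] yaw 162.92 gap 0.0457 F [-0.32 -0.26  0.62] T [ 0.05  -0.153 -0.047] q [ 0.56  0.48 -0.64  1.72  0.32  1.05  1.08]
shift [1.671 0.004 1.036] turn [-0.0005 -0.0001  0.0023]
```

>>> {"api": "arm_command", "payload": {"commands": [[0.5, 0, 0, 0, 0, 0], [0.95, 0, 0, 0, 0, 0.002]]}}

```text
t: 15.9
position: [0.5157, -0.0544, 0.2022]
eef_rot: [-3.142, -0.002, 2.84]
wrist_force: [-0.5, -0.0, 0.1]
finger_gap: 0.0457
```

>>> {"api": "arm_command", "payload": {"commands": [[0.5, 0, 0.3, 0, 0, 0], [0.7, 0, 0.8, 0, 0, 0], [0.72, 0, 1, 0, 0, 0]]}}

```text
t: 16.2
position: [0.4564, -0.037, 0.1201]
eef_rot: [-3.14, -0.006, 2.842]
wrist_force: [0.5, 0.1, 0.4]
finger_gap: 0.0462
```

```bash
cd .;
python3 -c "
from h import *
plan(.4617,-.0376,.033,162.55)"
```

```text
t 16.2 pos [ 0.4564 -0.037   0.1201] yaw 162.81 gap 0.0462 F [0.53 0.07 0.45] T [ 0.003 -0.188  0.01 ] q [ 0.57  0.37 -0.66  2.1   0.33  0.77  0.98]
shift [-0.071  0.014  1.089] turn [-0.001  -0.0029  0.0023]
```

>>> {"api": "arm_command", "payload": {"commands": [[-0.07, 0.014, 0.5, 0, -0.003, 0.002], [-0.07, 0.014, 0.96, 0, -0.003, 0.002]], "hand": 0.3}}

```text
t: 16.4
position: [0.4619, -0.0378, 0.0424]
eef_rot: [-3.14, 0.002, 2.838]
wrist_force: [0.5, -0.9, 0.4]
finger_gap: 0.0321
```

```bash
cd .;
python3 -c "
from h import *
plan(.4617,-.0376,.033,162.55)"
```

```text
t 16.4 pos [ 0.4619 -0.0378  0.0424] yaw 162.61 gap 0.0321 F [ 0.48 -0.87  0.41] T [ 0.013 -0.205  0.043] q [ 0.48  0.51 -0.56  2.14  0.47  0.61  0.85]
shift [0.004 0.002 0.117] turn [-0.0008  0.0008  0.0005]
```

>>> {"api": "arm_command", "payload": {"commands": [[0, 0, 0.117, 0, 0, 0], [0, 0, 0.117, 0, 0, 0], [0, 0, 0.117, 0, 0, 0], [0, 0, 0.117, 0, 0, 0], [0, 0, 0.117, 0, 0, 0]], "hand": 0}}

```text
t: 16.9
position: [0.4618, -0.0379, 0.0338]
eef_rot: [-3.14, 0.002, 2.838]
wrist_force: [-2.4, 1.3, -5.7]
finger_gap: 0.0138
```

```bash
cd .;
python3 -c "
from h import *
feel()"
```

```text
t 16.9 [ 0.4618 -0.0379  0.0338] Ftool [2.66 0.59 5.72] Tw [ 0.406  0.457 -0.008]
```

>>> {"api": "arm_command", "payload": {"commands": [[0, 0, 0.006, 0, 0, 0], [0, 0, 0.006, 0, 0, 0]]}}

```text
t: 17.1
position: [0.4618, -0.0379, 0.0337]
eef_rot: [-3.14, 0.002, 2.838]
wrist_force: [-2.4, 0.6, -4.1]
finger_gap: 0.0134
```

```bash
cd .;
python3 -c "
from h import *
feel()"
```

```text
t 17.1 [ 0.4618 -0.0379  0.0337] Ftool [ 2.51 -0.12  4.1 ] Tw [0.347 0.407 0.002]
```

>>> {"api": "arm_command", "payload": {"commands": [[0, 0, 0.012, 0, 0, 0], [0.01, 0, 0.012, 0, 0, 0], [0.02, 0, 0.012, 0, 0, 0], [0.03, 0, 0.012, 0, 0, 0], [0.04, 0, 0.012, 0, 0, 0], [0.05, 0, 0.012, 0, 0, 0]]}}

```text
t: 17.7
position: [0.4603, -0.0372, 0.0333]
eef_rot: [-3.141, 0.007, 2.837]
wrist_force: [5.2, -2.6, -4.7]
finger_gap: 0.0138
```

```bash
cd .;
python3 -c "
from h import *
feel()"
```

```text
t 17.7 [ 0.4603 -0.0372  0.0333] Ftool [-5.72 -0.88  4.75] Tw [-0.241 -1.05  -0.057]
```

>>> {"api": "arm_command", "payload": {"commands": [[0.015, 0, 0, 0, 0, 0], [0.025, 0, 0, 0, 0, 0], [0.035, 0, 0, 0, 0, 0]]}}

```text
t: 18.0
position: [0.4595, -0.0367, 0.0337]
eef_rot: [3.141, 0.01, 2.837]
wrist_force: [4.7, -2.4, -5.7]
finger_gap: 0.0139
```

```bash
cd .;
python3 -c "
from h import *
feel()"
```

```text
t 18.0 [ 0.4595 -0.0367  0.0337] Ftool [-5.15 -0.93  5.7 ] Tw [-0.314 -1.128 -0.054]
```

>>> {"api": "arm_command", "payload": {"commands": [[0.02, 0, 0.015, 0, 0, 0], [0.03, 0, 0.015, 0, 0, 0], [0.04, 0, 0.015, 0, 0, 0], [0.05, 0, 0.015, 0, 0, 0], [0.06, 0, 0.015, 0, 0, 0], [0.07, 0, 0.015, 0, 0, 0]]}}

```text
t: 18.6
position: [0.4556, -0.0353, 0.033]
eef_rot: [3.14, 0.013, 2.837]
wrist_force: [5.7, -2.5, -2.9]
finger_gap: 0.0137
```

```bash
cd .;
python3 -c "
from h import *
feel()
a=cams.snapshot('scene');cv2.imwrite('pics/s5f.png',a)
cv2.imwrite('pics/s5.png',cv2.resize(a[110:230,220:380],None,fx=5,fy=5,interpolation=2))
"
```

```text
t 18.6 [ 0.4556 -0.0353  0.033 ] Ftool [-6.2  -0.69  3.  ] Tw [-3.710e-01 -1.111e+00 -1.000e-03]
```

View pics/s5.png

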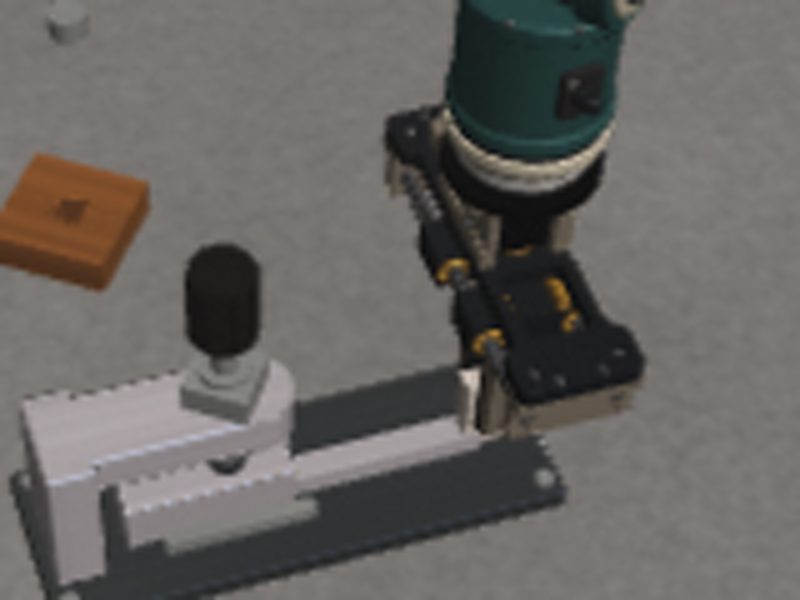

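>>> {"api": "arm_command", "payload": {"commands": [[0.02, 0, 0.02, 0, 0, 0], [0.03, 0, 0.02, 0, 0, 0], [0.04, 0, 0.02, 0, 0, 0], [0.05, 0, 0.02, 0, 0, 0]]}}

```text
t: 19.05
position: [0.4554, -0.035, 0.0328]
eef_rot: [3.14, 0.02, 2.836]
wrist_force: [8.0, -4.6, 1.7]
finger_gap: 0.0138
```

```bash
cd .;
python3 -c "
from h import *
feel()"
```

```text
t 19.05 [ 0.4554 -0.035   0.0328] Ftool [-9.04 -2.01 -1.52] Tw [-0.866 -1.595 -0.093]
```

>>> {"api": "arm_command", "payload": {"commands": [[0.02, 0, 0.006, 0, 0, 0], [0.03, 0, 0.006, 0, 0, 0], [0.04, 0, 0.006, 0, 0, 0], [0.05, 0, 0.006, 0, 0, 0]]}}

```text
t: 19.45
position: [0.4533, -0.0341, 0.0328]
eef_rot: [3.139, 0.023, 2.836]
wrist_force: [6.0, -2.2, -2.6]
finger_gap: 0.014
```

```bash
cd .;
python3 -c "
from h import *
feel()"
```

```text
t 19.45 [ 0.4533 -0.0341  0.0328] Ftool [-6.29 -0.33  2.73] Tw [-0.516 -1.255 -0.071]
```

>>> {"api": "arm_command", "payload": {"commands": [[0.02, 0, 0.012, 0, -0.005, 0], [0.035, 0, 0.012, 0, -0.005, 0], [0.05, 0, 0.012, 0, -0.005, 0], [0.065, 0, 0.012, 0, -0.005, 0]]}}

```text
t: 19.85
position: [0.4509, -0.0329, 0.0327]
eef_rot: [3.137, 0.038, 2.836]
wrist_force: [6.4, -2.8, 0.2]
finger_gap: 0.0136
```

```bash
cd .;
python3 -c "
from h import *
feel()"
```

```text
t 19.85 [ 0.4509 -0.0329  0.0327] Ftool [-6.99 -0.75  0.11] Tw [-0.587 -1.459 -0.015]
```

>>> {"api": "arm_command", "payload": {"commands": [[0.015, 0, 0, 0, 0, 0], [0.03, 0, 0, 0, 0, 0], [0.04, 0, 0, 0, 0, 0]]}}

```text
t: 20.15
position: [0.4488, -0.032, 0.0329]
eef_rot: [3.137, 0.04, 2.836]
wrist_force: [5.4, -2.0, -2.8]
finger_gap: 0.0138
```

```bash
cd .;
python3 -c "
from h import *
feel()"
```

```text
t 20.15 [ 0.4488 -0.032   0.0329] Ftool [-5.63 -0.31  3.02] Tw [-0.486 -1.153 -0.031]
```

>>> {"api": "arm_command", "payload": {"commands": [[-0.01, 0, 0.004, 0, 0, 0], [-0.01, 0, 0.004, 0, 0, 0]]}}

```text
t: 20.35
position: [0.4487, -0.032, 0.0327]
eef_rot: [3.138, 0.039, 2.837]
wrist_force: [-0.8, -0.4, 4.5]
finger_gap: 0.0137
```

```bash
cd .;
python3 -c "
from h import *
feel()"
```

```text
t 20.35 [ 0.4487 -0.032   0.0327] Ftool [ 0.44 -0.56 -4.54] Tw [-0.09   0.025 -0.102]
```

>>> {"api": "arm_command", "payload": {"commands": [[0, 0, 0, 0, 0, 0], [0, 0, 0, 0, 0, 0], [0, 0, 0, 0, 0, 0]], "hand": 0.5}}

```text
t: 20.65
position: [0.4483, -0.0318, 0.0326]
eef_rot: [3.138, 0.038, 2.837]
wrist_force: [0.3, -0.4, 0.1]
finger_gap: 0.0357
```

>>> {"api": "arm_command", "payload": {"commands": [[0, 0, -0.3, 0, 0, 0], [0, 0, -0.7, 0, 0, 0], [0, 0, -1, 0, 0, 0]]}}

```text
t: 20.95
position: [0.4451, -0.0308, 0.1135]
eef_rot: [3.138, 0.038, 2.837]
wrist_force: [0.5, -0.4, 0.2]
finger_gap: 0.046
```

>>> {"api": "arm_command", "payload": {"commands": [[0, 0, -0.3, 0, 0, 0], [0.3, 0, -0.7, 0, 0, 0], [0.6, 0, -1, 0, 0, 0], [0.6, 0, -1, 0, 0, 0]]}}

```text
t: 21.35
position: [0.3956, -0.0155, 0.1937]
eef_rot: [3.14, 0.042, 2.838]
wrist_force: [0.4, -1.1, -0.1]
finger_gap: 0.046
```

```bash
cd .;
python3 -c "
from h import *
plan(.42,-.03,.2,162)
a=cams.snapshot('scene');b=cams.snapshot('top');cv2.imwrite('pics/s6f.png',a);cv2.imwrite('pics/t6f.png',b)
cv2.imwrite('pics/s6.png',cv2.resize(a[110:230,220:380],None,fx=5,fy=5,interpolation=2))
"
```

```text
t 21.35 pos [ 0.3956 -0.0155  0.1937] yaw 162.63 gap 0.046 F [ 0.35 -1.12 -0.09] T [ 0.06  -0.124  0.027] q [ 0.71  0.1  -0.78  2.19  0.11  0.84  1.12]
shift [-0.348 -0.081 -0.064] turn [0.0008 0.021  0.0055]
```

View pics/s6.png

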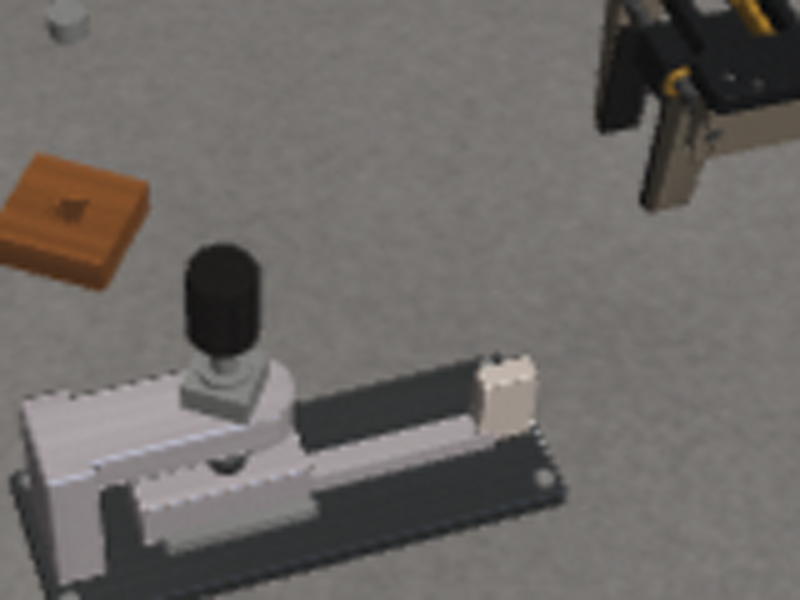

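View pics/t6f.png

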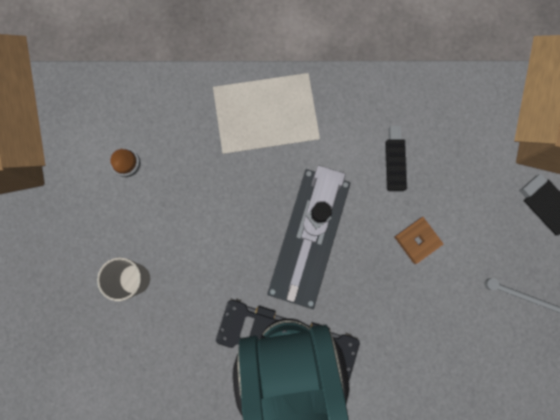

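```bash
cd .;
python3 -c "
from h import *
print(manip.close_job())"
```

```text
the job is handed in; nothing more can be done
None
```

I took the driver from its stand and seated it in the screw socket. The screw then went clockwise in two steps of about 0.8 and 0.5 rad, with a sliding test by the tab after each. The job took about 21 s of robot time.

- **First test:** the block slid freely, with under 1 N of drag.
- **Second test:** over about 14 mm the drag was 5 to 9 N. Corrected for my small lift or push on the tab, that is a foot press of about 4.5 to 5.5 N, in the 2 to 9 N light-drag range. The block moved and was not clamped.
- **Final pictures:** the driver stands upright with its shoulder on the screw head, and the block is at rest under the foot. The cup, lamp and foot peg are where they started, and the robot touches nothing.
- **Weak points:** single force readings scatter by about 0.6 N. The vertical force on the tab swung between about 6 N of lift and 1.5 N of push during the slide, and was about 4.5 N of push just before release. The tool also tilted about 2° while pulling, because one tilt correction had the wrong sign. The press is therefore inferred from several readings that agree, not from one clean one.

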